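# Fetch the vial from under the riser shelf with the reacher

## Robot

A 6-joint arm with a two-finger parallel gripper is mounted at the origin on a cart in front of the work surface, level with it; the furniture and walls round the work are solid. World frame = base frame: x ahead of the robot, y to its left, z up, the work surface at z = 0. Lengths are in m, angles in rad, forces in N, time in s.
With the tool pointing down it reaches from about 0.225 to 0.875 m from the base axis. Payload 3.4 kg.
Tool frame: the origin (TCP) lies between the finger pads; the fingertips stand 8 mm ahead of it and the grasp point (between the pads) lies 11 mm behind it; z points along the fingers, y is the line along which they close (so a half turn about z gives the same grasp; the last joint's range is limited). The gripper opens to 85 mm and grips with 20 to 120 N. Pads are 22 mm wide; open, the fingers measure 114 mm over their backs; the gripper's body (76 mm by 85 mm) begins 54 mm behind the grasp point. The pads swing forward as they close: fully open they stand 13 mm farther back than shut.
Start: joints at [1.175, 0.276, 1.505, -0, 1.361, -0.121], TCP at [0.156, 0.553, 0.239] pointing down, gripper open.
Joint ranges: [-2.89, 2.89], [-0.75, 2.08], [0.22, 2.7], [-1.18, 4.32], [0.11, 2.71], [-2.7, 2.7]. Speed limits (rad/s): [2.57, 2.57, 3.14, 3.14, 3.14, 3.14].

## Interface

Orientations are given as a unit quaternion [w, x, y, z].
In Python, from rig import manip gives the robot as it stands.
- The arm moves only by the tool move_arm, never from a script. Its argument "deltas" is a list that holds one entry, the list of rows, each a list of 5 numbers: the shift along the tool's x, y, z normalised to -1 to 1, where 1 is 80 cm, then the turn about the tool's z normalised to -1 to 1, where 1 is 120 degrees, then the closure, from -1 (fully open) to 1 (shut). In form: [[[tx, ty, tz, twist, grip], ...]]. A call has 1 to 12 rows; each row is the pose to reach, as a shift and turn from the pose commanded when the call began, along the tool's axes at that moment; what a row does not reach only later rows make up. A row lasts 1/10 s, in which the tool goes at most 50 mm and 8.59 degrees, less where a joint would pass 70% of its speed; a pose out of reach is approached as far as the arm can. A call with a number of a shift or a turn outside -1 to 1 is refused whole. A call with a gripper value outside its range is refused whole. The fingers move at their own pace and stop on an object; "squeeze" is the grip in N (left out, the last holds). Time passes only in rows, so rows that repeat a pose let the fingers close. It gives the time, the measured TCP pose, the force, the opening and the grip force at its end, in the units of the state.
- manip.get_state(): the state, without advancing time (a new reading comes with each control period).
- manip.get_image(name): name is "side" or "top" or "wrist"; returns the picture (400x640x3 uint8, red, green, blue); there is no depth.
- manip.camera_params(name): a dict with "fx", "fy", "cx", "cy" (pixels), "dist" ([k1, k2, p1, p2, k3] as OpenCV has them; the pictures are not rectified), "R" (3x3) and "t" (3): a world point X has camera coordinates R X + t; the wrist camera has in their place "tool_from_camera" (4x4, takes a point from camera to tool coordinates, whose origin is the TCP and whose axes are the flange's). Camera axes: x right, y down, z forward; pixel columns grow to the right and rows downward; lengths in m; the calibration is good to about 2 mm. A picture is of the moment at which its call begins: read the wrist's pose just before it. camera_params takes no time and is no camera call.
- manip.sign_off(): hands the job in; it is judged then, once.
The state is a dict: "clock": time; "qpos": joint angles; "qd": joint speeds; "effort": joint torques, N m; "position": TCP position; "ee_rot": TCP orientation; "contact_force": force on the tool from outside, world axes, zero at the start; "moment": the same for the moment, N m; "width": finger opening in m; "gripper_force": force on a finger pad.
Only numpy, scipy, OpenCV 4.12 (cv2) and the standard library are available. Lean on these libraries where they do the work, as an engineer would, in place of code of your own. Each camera call takes 0.05 s, during which the arm holds its last target. There are 200 camera calls.

## Task

A capped vial has ended up under the low riser shelf, where a hand does not fit. Take the reacher, slide its open jaws under the shelf on both sides of the vial, squeeze its trigger so that the jaws close on the vial and draw it well out into the open, then let go of the reacher there, clear of the shelf and standing on the table. Pick the vial up with the gripper itself and set it down upright on the brass tray without dropping it or shifting the tray; never tip it over, and do not push the other jar under the shelf or the other things on the table about.

Things in the scene. Friction and masses are not known exactly. Their poses are not given: they have to be found in the camera images.
- riser: Fixed low riser shelf of pale wood, 96 deep (its x) x 220 wide (its y) x 70 high. Origin: centre of its underside; +x points into it from the open front edge at local x = -48. Three 12 thick uprights make two bays, each 92 wide, middles at local y = +52 and -52, open behind but for a rail 10 high at local x = 40; the board's underside is 58 above the table. Cards and a white jar 40 high are fixed on top.
- vial: Small gold screw-cap vial standing upright: body 20.4 across up to 20 high, cap 22 across from 20 to 29 high, 10 to 17 g. Origin: centre of its underside. Starts under the shelf in the middle part of one of the two bays, either one, about 30 to 42 behind the shelf's front edge.
- reacher: Scissor reacher, 0.35 kg, flat on the table on its boom and dark weighted heel; centre of mass near the handle. Origin on the underside, mid-handle lengthwise; x along the boom to the jaws, y to its left, z up. The heel runs from x = -36 to 20, 50 wide, at most 23 high; ahead of the handle nothing is higher than 16. The handle is two uprights, see point reacher_grip; jaws, see point reacher_jaws.
- reacher_trigger (a joint): The reacher's trigger, rad: 0 = free, jaws open 38 mm apart (sprung to this: 4 N at the handle when free, 6 N when shut on the vial). Squeezing the handle raises it: each rad narrows the handle by 50 mm and moves the right-hand jaw (at -y) 85 mm towards the fixed left-hand one. The jaws meet the vial at about 0.2; stop at 0.26. A light pinch leaves them partly open.
- reacher_grip (a point): Middle of the free handle (x = 0, y = +4 of the reacher), 60 above its underside: the height to pinch, along the reacher's y. Two uprights reach to 88 high: the fixed grip, a flat plate 40 long (x) x 8 thick with its outer face at y = -18, and the trigger, a round post of 18 diameter with its outer face at y = +26 when free. So the handle is 44 wide when free, about 34 shut on the vial.
- reacher_jaws (a point): Point midway between the reacher's open jaws, level with its underside: 135 ahead of its origin, y = 0; axes are the reacher's own. Jaws: two upright rubber pads 42 long (x = 114 to 156), 6 thick, only 13 high; the fixed one's inner face is at y = +19, the moving one's at about y = -19 when free.
- tray: Loose rectangular brass tray, 150 (its x) x 112 (its y), rim 9 high, inner floor 134 x 96 and 2 above its underside. Origin: centre of its underside. It lies to the robot's left, beyond the tall pill press, wholly or partly on a paper cover 1.5 thick.
- bay_jar: Black-lidded jar, 59 across x 46 high, standing in the other bay of the shelf. Origin: centre of its underside. Leave it alone.
- tape_roll: Roll of tape, 96 across x 48 high, bystander. Origin: centre of its underside.
- lot_stamp: Hand stamp with a turned handle, 20 x 32 x 54 high, bystander. Origin: centre of its underside.
- tall_jar: Black-lidded jar, 63 across x 66 high, bystander. Origin: centre of its underside.
- pill_press: Fixed green hand press, an obstacle between shelf and tray: it fills x = -100 to 100, y = -62 to 62 about its origin (the centre of its underside) and stands 297 high. On the shelf's other side, mind the window ledge that runs along the table's right-hand edge, higher than the table.
Things that resemble listed ones, but are neither listed nor needed, are in the scene too. Of the things that look like the tray, the smaller one is meant.

How it is judged:
On the way, in this order (a step that is already met when the one before it is completed fails the run):
1. the reacher's jaws, open, stand on both sides of the vial under the shelf (x of vial in the frame of reacher_jaws between -0.02 and 0.02 m and y of vial in the frame of reacher_jaws between -0.019 and 0.019 m and value of joint reacher_trigger below 0.15 rad and x of vial in the frame of riser above -0.038 m), for 0.1 s.
2. the trigger is squeezed and the jaws close on the vial, still under the shelf (value of joint reacher_trigger above 0.165 rad and contact force between reacher and vial above 1 N and x of vial in the frame of riser above -0.038 m), for 0.2 s.
3. the vial is drawn out between the jaws, at least 30 mm in front of the shelf's front edge (x of vial in the frame of riser below -0.078 m and horizontal distance between vial and reacher_jaws below 0.035 m and angle between vial's own z axis and vertical below 0.3 rad), for 0.1 s.
4. the vial is picked up by the gripper itself (contact force between the fingers and vial above 0.5 N and contact force between reacher and vial below 0.05 N and height (world z) of vial above 0.03 m), for 0.1 s.
At the end, for the whole second after the job is handed in: The vial stands upright (within 0.1 rad) and at rest on the inner floor of the brass tray, and the tray is within 30 mm of where it was. The reacher stands upright on the table at rest, trigger free, with its jaws' middle point at least 25 mm in front of the shelf's front edge (x of vial in the frame of tray between -0.056 and 0.056 m and y of vial in the frame of tray between -0.037 and 0.037 m and angle between each of vial, reacher's own z axis and vertical below 0.1 rad and z of vial in the frame of tray between -0.002 and 0.006 m and linear speed of each of vial, reacher below 0.02 m/s and distance of tray from where it was at the start of the episode below 0.03 m and value of joint reacher_trigger below 0.03 rad and height (world z) of reacher between -0.006 and 0.006 m and x of reacher_jaws in the frame of riser below -0.073 m); the robot touches nothing.
It fails at once if the vial is tipped over (angle between vial's own z axis and vertical above 0.8 rad).
It fails at once if the gripper's fingers touch the vial under the shelf (contact force between the fingers and vial above 0.3 N and x of vial in the frame of riser above -0.048 m and height (world z) of vial below 0.03 m).
It fails at once if the vial is dropped (linear speed of vial above 0.6 m/s and contact force between each of the fingers, reacher and vial below 0.01 N).
It fails at once if the jar in the other bay is pushed about (20 mm) (distance of bay_jar from where it was at the start of the episode above 0.02 m).
It fails at once if a bystander is pushed about (30 mm) or knocked over (distance of any of tape_roll, lot_stamp, tall_jar from where it was at the start of the episode above 0.03 m or angle between any of lot_stamp, tape_roll, tall_jar's own z axis and vertical above 0.5 rad).
It also fails if it takes over 72 s, if anything falls off the work surface, if the arm or the gripper's body presses on something with over 40 N, if the wrist force passes 120 N, or if a joint passes its speed limit or range.

## Working session

There is one attempt and no reset: what is moved stays moved. The work goes in short steps, Python scripts to look and compute and a tool call to move; the robot and the scene stay as the last step left them, time stands still between calls to the robot, and variables do not carry over. Pictures are saved under pics/ and viewed, at most 10 in all, crops included, and the job is handed in when it is done.

Besides the shell and the picture viewer there is one more tool, called after ">>>" as name(argument=value, ...), one argument or row to a line, values as JSON. move_arm: Moves the arm, as the interface text tells. Scaled input: -1 to 1 covers 80 cm each way for a shift and 120 degrees each way for a turn. Its arguments: {"type":"object","properties":{"deltas":{"type":"array","items":{"type":"array","items":{"type":"array","items":{"type":"number","minimum":-1,"maximum":1}}}},"squeeze":{"type":"number"}},"required":["deltas"]}

```bash
mkdir -p pics
cat > h.py <<'E'
import sys; sys.path.insert(0,'.')
import numpy as np, cv2
from rig import manip
def ray(name,px,z):
    """world points on plane z for pixels px of a fixed camera"""
    p=manip.camera_params(name); K=np.array([[p['fx'],0,p['cx']],[0,p['fy'],p['cy']],[0,0,1]])
    R=np.array(p['R']);t=np.array(p['t'])
    u=cv2.undistortPoints(np.array(px,float).reshape(-1,1,2),K,np.array(p['dist'])).reshape(-1,2)
    d=np.c_[u,np.ones(len(u))]@R; c=-R.T@t
    return c+d*((z-c[2])/d[:,2])[:,None]
def proj(name,X):
    p=manip.camera_params(name); K=np.array([[p['fx'],0,p['cx']],[0,p['fy'],p['cy']],[0,0,1]])
    return cv2.projectPoints(np.array(X,float).reshape(-1,3),cv2.Rodrigues(np.array(p['R']))[0],np.array(p['t']),K,np.array(p['dist']))[0].reshape(-1,2)
def save(name,f):
    im=manip.get_image(name); cv2.imwrite('pics/'+f,im[:,:,::-1]); return im
E
python3 - <<'E'
from h import *
print(manip.get_state())
for n in ['side','top']:
    save(n,n+'0.png'); p=manip.camera_params(n); print(n,p)
    R=np.array(p['R']);print(-R.T@np.array(p['t']))
E
```

```text
{'clock': 0.0, 'qpos': array([ 1.17500407e+00,  2.76620199e-01,  1.50614554e+00,  3.51646295e-06,
        1.36069526e+00, -1.20986350e-01]), 'qd': array([ 2.74975883e-04,  9.70301846e-04,  4.21013719e-05,  4.01380701e-04,
       -2.08968199e-03, -2.39862958e-04]), 'effort': array([ 1.04969176e-04, -4.16781557e+01, -2.45806521e+01,  5.22941482e-04,
        1.12207088e-02, -1.89099484e-05]), 'position': array([0.15582813, 0.55294619, 0.23842038]), 'ee_rot': array([-2.40364959e-04,  1.36971317e-01,  9.90574573e-01, -9.02719896e-04]), 'contact_force': array([-0.18913802, -0.51689476,  0.39405199]), 'moment': array([ 0.0180636 , -0.00777355, -0.02248987]), 'gripper_force': 0.0, 'width': 0.08532893936280941}
side {'fx': 399.7332272894614, 'fy': 399.7332272894614, 'cx': 322.32931166073803, 'cy': 202.33501630909922, 'dist': array([-0.06299638,  0.        ,  0.        ,  0.        ,  0.        ]), 'R': array([[ 0.53639223, -0.84367597, -0.0222313 ],
       [-0.48987973, -0.28978986, -0.82221633],
       [ 0.68724175,  0.45192112, -0.56874079]]), 't': array([-0.11193979,  0.39080655,  1.13405012])}
[-0.52787475 -0.49369033  0.96381952]
top {'fx': 390.052332204918, 'fy': 390.052332204918, 'cx': 324.5333176181455, 'cy': 200.60792392880057, 'dist': array([-0.07647087,  0.        ,  0.        ,  0.        ,  0.        ]), 'R': array([[-0.02275021, -0.99965582,  0.01306427],
       [-0.99804908,  0.0219498 , -0.05844859],
       [ 0.05814171, -0.0143685 , -0.99820493]]), 't': array([0.18990497, 0.52475456, 1.44726777])}
[0.44390456 0.19911642 1.47286002]
```

View pics/top0.png

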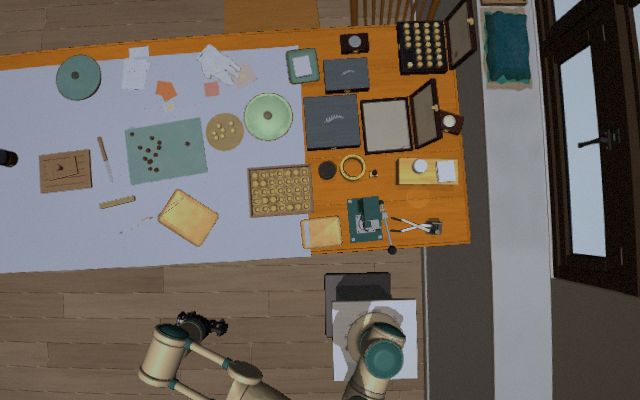

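View pics/side0.png

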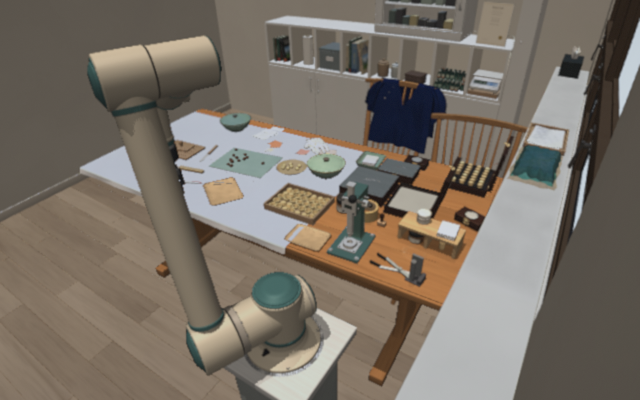

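Run:
```python
from h import *
a=cv2.imread('pics/top0.png')[145:260,295:475]; b=cv2.imread('pics/side0.png')[190:300,280:480]
a=cv2.resize(a,(720,460),interpolation=cv2.INTER_CUBIC)
cv2.imwrite('pics/tc.png',a)
cv2.imwrite('pics/sc.png',cv2.resize(b,(800,440),interpolation=cv2.INTER_CUBIC))
```

```text
(no output)
```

View pics/tc.png

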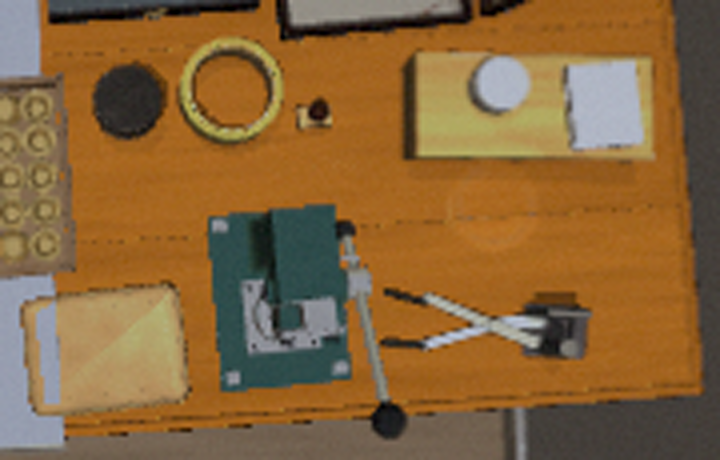

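View pics/sc.png

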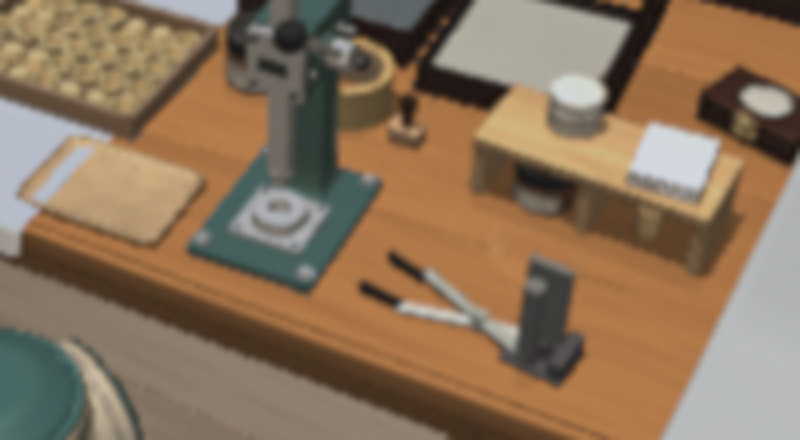

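Run:
```python
from h import *
np.set_printoptions(precision=4,suppress=True)
T=lambda l,z:ray('top',np.array(l)/4+[295-.4,145-.4],z)
S=lambda l,z:ray('side',np.array(l)/4+[280-.4,190-.4],z)
print('riser top',T([(410,157),(653,157),(415,54),(653,58)],.07))
print('riser side',S([(474,133),(717,215),(515,86),(742,160)],.07))
print('riser side ground',S([(475,190),(690,268)],.0))
print('jaw tips T',T([(386,291),(384,342)],.013), 'jaw rear',T([(422,301),(425,347)],.013))
print('post top',T([(570,347)],.088),'heel corners',T([(523,355),(590,300),(585,357),(527,303)],.02))
print('side jaw tips',S([(391,254),(362,286)],.013),'plate top',S([(532,257),(575,268)],.088),)
print('vial bottom',S([(649,239)],0),'vial cap top',S([(650,207)],.029))
print('tray T',T([(22,300),(180,285),(187,402),(38,413)],.009))
print('stamp,tape,tall',T([(315,122)],0),T([(231,90)],.048),T([(129,100)],.066))
print('press base',T([(208,218),(333,207),(350,378),(222,390)],.01), 'ball',T([(389,420)],.1),T([(389,420)],.2))
```

```text
riser top [[ 0.5808 -0.0859  0.07  ]
 [ 0.5763 -0.3107  0.07  ]
 [ 0.675  -0.0939  0.07  ]
 [ 0.6678 -0.315   0.07  ]]
riser side [[ 0.582  -0.0917  0.07  ]
 [ 0.5819 -0.3161  0.07  ]
 [ 0.669  -0.0957  0.07  ]
 [ 0.6672 -0.3129  0.07  ]]
riser side ground [[ 0.5886 -0.0964  0.    ]
 [ 0.586  -0.3031  0.    ]]
jaw tips T [[ 0.4604 -0.0705  0.013 ]
 [ 0.4127 -0.0672  0.013 ]] jaw rear [[ 0.4502 -0.1043  0.013 ]
 [ 0.407  -0.1058  0.013 ]]
post top [[ 0.4055 -0.2211  0.088 ]] heel corners [[ 0.3974 -0.1967  0.02  ]
 [ 0.4472 -0.2625  0.02  ]
 [ 0.3939 -0.2557  0.02  ]
 [ 0.4459 -0.2022  0.02  ]]
side jaw tips [[ 0.4545 -0.0739  0.013 ]
 [ 0.4048 -0.0706  0.013 ]] plate top [[ 0.432  -0.2065  0.088 ]
 [ 0.4373 -0.2411  0.088 ]]
vial bottom [[ 0.6049 -0.2592  0.    ]] vial cap top [[ 0.613  -0.2529  0.029 ]]
tray T [[0.4599 0.2712 0.009 ]
 [0.4706 0.1228 0.009 ]
 [0.3611 0.1189 0.009 ]
 [0.3541 0.2584 0.009 ]]
stamp,tape,tall [[ 0.6229 -0.0102  0.    ]] [[0.6483 0.0733 0.048 ]] [[0.6385 0.1679 0.066 ]]
press base [[ 0.533   0.0949  0.01  ]
 [ 0.5408 -0.0234  0.01  ]
 [ 0.3797 -0.0346  0.01  ]
 [ 0.3715  0.086   0.01  ]] ball [[ 0.3459 -0.0537  0.1   ]] [[ 0.3531 -0.0352  0.2   ]]
```

```bash
cat >> h.py <<'E'
from scipy.spatial.transform import Rotation as Ro
np.set_printoptions(precision=4,suppress=True)
def yaw():
    w,x,y,z=manip.get_state()['ee_rot']; R=Ro.from_quat([x,y,z,w]).as_matrix()
    return R,np.degrees(np.arctan2(R[1,1],R[0,1]))
def plan(*wps):
    """wps: (x,y,z,tool-y world angle deg) -> normalised row numbers"""
    s=manip.get_state(); R,a=yaw(); print('at',s['position'],'tooly',round(a,2),'w',s['width'],'t',s['clock'])
    for w in wps:
        d=R.T@(np.array(w[:3])-s['position'])/.8; print(np.round(d,4),'twist',round(((a-w[3]+180)%360-180)/120,4), 'rows',round(np.linalg.norm(d)*16,1))
def wcam(px,z):
    s=manip.get_state(); R,_=yaw(); p=manip.camera_params('wrist'); M=np.array(p['tool_from_camera'])
    K=np.array([[p['fx'],0,p['cx']],[0,p['fy'],p['cy']],[0,0,1]])
    u=cv2.undistortPoints(np.array(px,float).reshape(-1,1,2),K,np.array(p['dist'])).reshape(-1,2)
    d=np.c_[u,np.ones(len(u))]@M[:3,:3].T@R.T; c=s['position']+R@M[:3,3]
    return c+d*((z-c[2])/d[:,2])[:,None]
E
python3 - <<'E'
from h import *
print(manip.camera_params('wrist'))
plan((.156,.553,.45,74.3),(.29,.05,.45,20),(.36,-.2,.36,-4))
E
```

```text
{'fx': 281.9750732738755, 'fy': 281.9750732738755, 'cx': 314.2431766890742, 'cy': 195.5116149063409, 'dist': array([-0.0456,  0.    ,  0.    ,  0.    ,  0.    ]), 'tool_from_camera': array([[ 0.0011, -0.9593, -0.2823,  0.0726],
       [ 1.    ,  0.001 ,  0.0006,  0.0001],
       [-0.0003, -0.2823,  0.9593, -0.1348],
       [ 0.    ,  0.    ,  0.    ,  1.    ]])}
at [0.1559 0.553  0.2385] tooly 74.25 w 0.08564959791927208 t 0.1
[-0.0001 -0.0004 -0.2643] twist -0.0004 rows 4.2
[-0.3319 -0.5601 -0.2635] twist 0.4521 rows 11.2
[-0.501  -0.8369 -0.1506] twist 0.6521 rows 15.8
```

>>> move_arm(
  deltas=[
    [[0,0,-0.264,0,-1],[0,0,-0.264,0,-1],[0,0,-0.264,0,-1],[0,0,-0.264,0,-1],[0,0,-0.264,0.1,-1],[-0.332,-0.56,-0.264,0.452,-1],[-0.332,-0.56,-0.264,0.452,-1],[-0.332,-0.56,-0.264,0.452,-1],[-0.332,-0.56,-0.264,0.452,-1],[-0.332,-0.56,-0.264,0.452,-1],[-0.332,-0.56,-0.264,0.452,-1],[-0.332,-0.56,-0.264,0.452,-1]],
  ],
)

```text
clock: 1.3
position: [0.2458, 0.2133, 0.4502]
ee_rot: [0.0, 0.573, 0.819, 0.0]
contact_force: [2.3, 0.4, -0.4]
width: 0.0853
gripper_force: 0.0
```

Run:
```python
from h import *
plan((.29,.05,.45,20),(.42,-.16,.36,-4))
```

```text
at [0.2458 0.2133 0.4502] tooly 20.04 w 0.08534917422049201 t 1.3
[-0.2107 -0.018   0.0004] twist 0.0004 rows 3.4
[-0.513   0.0446  0.113 ] twist 0.2004 rows 8.4
```

>>> move_arm(
  deltas=[
    [[-0.211,-0.018,0,0,-1],[-0.211,-0.018,0,0,-1],[-0.211,-0.018,0,0,-1],[-0.211,-0.018,0,0,-1],[-0.513,0.045,0,0.2,-1],[-0.513,0.045,0,0.2,-1],[-0.513,0.045,0,0.2,-1],[-0.513,0.045,0,0.2,-1],[-0.513,0.045,0.113,0.2,-1],[-0.513,0.045,0.113,0.2,-1],[-0.513,0.045,0.113,0.2,-1],[-0.513,0.045,0.113,0.2,-1]],
  ],
)

```text
clock: 2.5
position: [0.4199, -0.1578, 0.3593]
ee_rot: [-0.002, 0.731, 0.682, -0.0]
contact_force: [0.1, 0.2, 0.5]
width: 0.0855
gripper_force: 0.0
```

Run:
```python
from h import *
print(manip.get_state()['position'],yaw()[1]); save('wrist','w1.png')
im=cv2.imread('pics/w1.png'); cv2.imwrite('pics/w1b.png',cv2.resize(im,(800,500),interpolation=cv2.INTER_CUBIC))
```

```text
[ 0.4199 -0.1578  0.3593] -4.022990741261186
```

View pics/w1b.png

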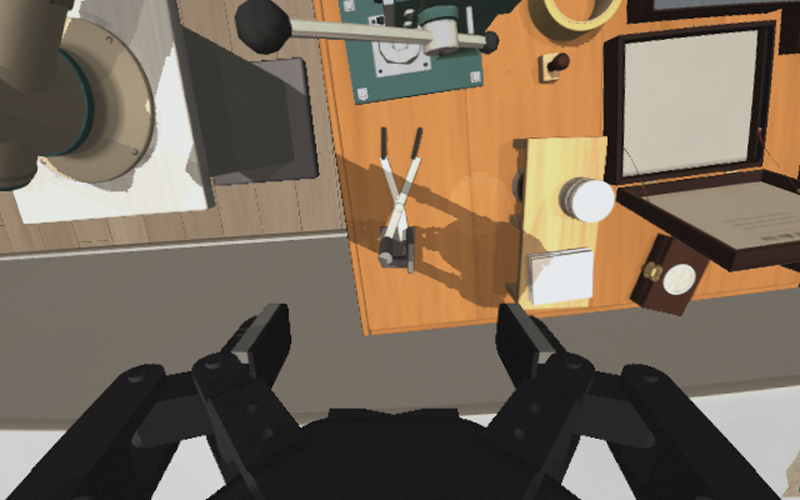

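Run:
```python
from h import *
W=lambda l,z:wcam(np.array(l)*.8,z)
print('tips',W([(384,128),(419,130)],.013),'rear',W([(385,158),(414,160)],.013))
print('post top',W([(387,258)],.088),'plate top ends',W([(411,233),(411,273)],.088))
print('heel',W([(382,226),(414,226),(381,266)],.02))
print('riser front top',W([(527,138),(519,305),(606,140),(592,305)],.07))
im=cv2.imread('pics/w1.png')
cv2.imwrite('pics/w1c.png',cv2.resize(im[85:230,270:420],(620,600),interpolation=cv2.INTER_CUBIC))
```

```text
tips [[ 0.4145 -0.0683  0.013 ]
 [ 0.46   -0.0739  0.013 ]] rear [[ 0.413  -0.1067  0.013 ]
 [ 0.4515 -0.1119  0.013 ]]
post top [[ 0.4084 -0.2221  0.088 ]] plate top ends [[ 0.4393 -0.1927  0.088 ]
 [ 0.4365 -0.2437  0.088 ]]
heel [[ 0.4022 -0.1977  0.02  ]
 [ 0.4464 -0.2008  0.02  ]
 [ 0.3962 -0.2563  0.02  ]]
riser front top [[ 0.5816 -0.0921  0.07  ]
 [ 0.5788 -0.3064  0.07  ]
 [ 0.6765 -0.0995  0.07  ]
 [ 0.6787 -0.3141  0.07  ]]
```

View pics/w1c.png

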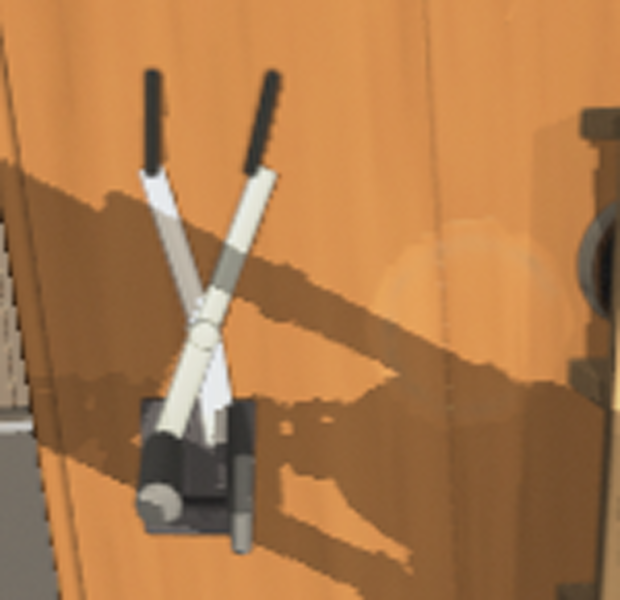

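Run:
```python
from h import *
W=lambda l,z:wcam(np.array(l)/4.135+[270-.4,85-.4],z)
a=W([(153,70),(152,175)],.013);print('fixed jaw',a,np.degrees(np.arctan2(*(a[0]-a[1])[1::-1])))
p=W([(160,503)],.088);q=W([(242,457),(241,550)],.088);print('post',p,'plate',q)
h=W([(140,398),(141,530),(252,400)],.02);print('heel',h)
c=[0.4245,-.223]
```

```text
fixed jaw [[ 0.4136 -0.0669  0.013 ]
 [ 0.4102 -0.1073  0.013 ]] 85.11483082060725
post [[ 0.4064 -0.2217  0.088 ]] plate [[ 0.4375 -0.2062  0.088 ]
 [ 0.4352 -0.2423  0.088 ]]
heel [[ 0.3984 -0.1976  0.02  ]
 [ 0.3942 -0.2561  0.02  ]
 [ 0.4452 -0.2017  0.02  ]]
```

Run:
```python
from h import *
plan((.40,-.25,.16,86))
```

```text
at [ 0.4205 -0.1578  0.361 ] tooly -3.98 w 0.08540506312773434 t 2.55
[-0.1169 -0.0177  0.2513] twist -0.7499 rows 4.4
```

>>> move_arm(
  deltas=[
    [[-0.117,-0.018,0.05,-0.75,-1],[-0.117,-0.018,0.05,-0.75,-1],[-0.117,-0.018,0.05,-0.75,-1],[-0.117,-0.018,0.25,-0.75,-1],[-0.117,-0.018,0.25,-0.75,-1],[-0.117,-0.018,0.25,-0.75,-1],[-0.117,-0.018,0.25,-0.75,-1],[-0.117,-0.018,0.25,-0.75,-1],[-0.117,-0.018,0.25,-0.75,-1],[-0.117,-0.018,0.25,-0.75,-1],[-0.117,-0.018,0.25,-0.75,-1],[-0.117,-0.018,0.25,-0.75,-1]],
  ],
)

```text
clock: 3.75
position: [0.4013, -0.2508, 0.1628]
ee_rot: [0.002, 0.034, 0.999, -0.002]
contact_force: [-0.0, -0.2, 0.5]
width: 0.0859
gripper_force: 0.0
```

Run:
```python
from h import *
print(manip.get_state()['position'],yaw()[1],manip.get_state()['qpos']); im=save('wrist','w2.png')
im=cv2.imread('pics/w2.png'); cv2.imwrite('pics/w2c.png',cv2.resize(im[0:240,160:480],(800,600),interpolation=cv2.INTER_CUBIC))
```

```text
[ 0.4013 -0.2508  0.1628] 86.07662504812258 [-0.706   0.1802  1.839   0.0003  1.1169 -2.2084]
```

View pics/w2c.png

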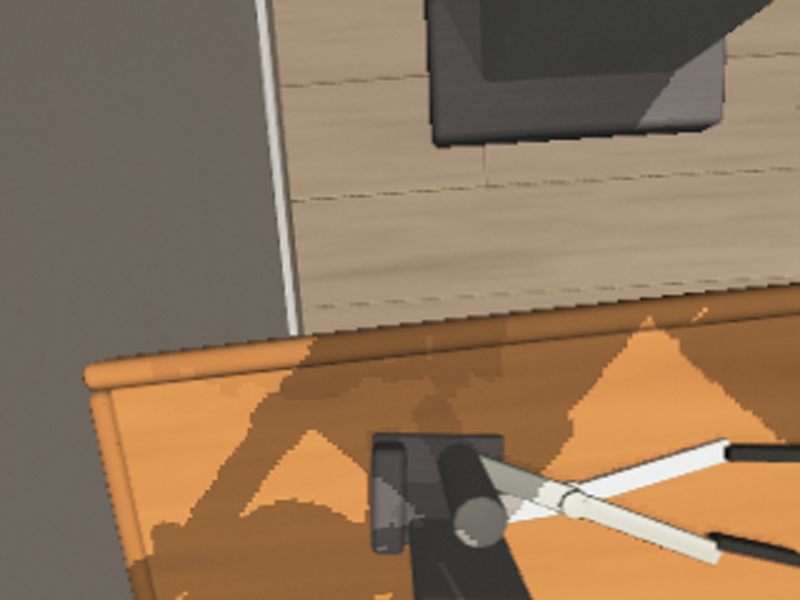

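```bash
cat >> h.py <<'E'
def wproj(X):
    s=manip.get_state(); R,_=yaw(); p=manip.camera_params('wrist'); M=np.array(p['tool_from_camera'])
    K=np.array([[p['fx'],0,p['cx']],[0,p['fy'],p['cy']],[0,0,1]])
    t=(np.array(X,float).reshape(-1,3)-s['position'])@R; c=(t-M[:3,3])@M[:3,:3]
    return cv2.projectPoints(c,np.zeros(3),np.zeros(3),K,np.array(p['dist']))[0].reshape(-1,2)
E
python3 - <<'E'
from h import *
print(wproj([(.61,-.255,0),(.61,-.255,.029),(.58,-.255,.058),(.58,-.21,.07)]))
E
```

```text
[[321.9721 336.7722]
 [322.5271 354.7306]
 [321.5498 355.1401]
 [364.8954 362.0117]]
```

Run:
```python
from h import *
plan((.36,-.25,.165,-4))
```

```text
at [ 0.4011 -0.2507  0.1624] tooly 85.97 w 0.08553079809049537 t 3.8
[ 0.0512 -0.0027 -0.0034] twist 0.7497 rows 0.8
```

>>> move_arm(
  deltas=[
    [[0.051,-0.003,-0.003,0.75,-1],[0.051,-0.003,-0.003,0.75,-1],[0.051,-0.003,-0.003,0.75,-1],[0.051,-0.003,-0.003,0.75,-1],[0.051,-0.003,-0.003,0.75,-1],[0.051,-0.003,-0.003,0.75,-1],[0.051,-0.003,-0.003,0.75,-1],[0.051,-0.003,-0.003,0.75,-1],[0.051,-0.003,-0.003,0.75,-1],[0.051,-0.003,-0.003,0.75,-1],[0.051,-0.003,-0.003,0.75,-1],[0.051,-0.003,-0.003,0.75,-1]],
  ],
)

```text
clock: 5.0
position: [0.3594, -0.2502, 0.1637]
ee_rot: [0.001, 0.732, 0.682, 0.0]
contact_force: [0.4, -1.6, -0.3]
width: 0.0852
gripper_force: 0.0
```

Run:
```python
from h import *
print(manip.get_state()['position'],yaw()[1]); im=save('wrist','w3.png')
print(wproj([(.61,-.255,0),(.61,-.255,.029),(.58,-.255,.058)]))
im=cv2.imread('pics/w3.png'); cv2.imwrite('pics/w3c.png',cv2.resize(im[90:270,440:640],(667,600),interpolation=cv2.INTER_CUBIC))
```

```text
[ 0.3594 -0.2502  0.1637] -4.043445271480149
[[540.0233 171.2514]
 [561.1895 177.0687]
 [556.1356 186.1443]]
```

View pics/w3c.png

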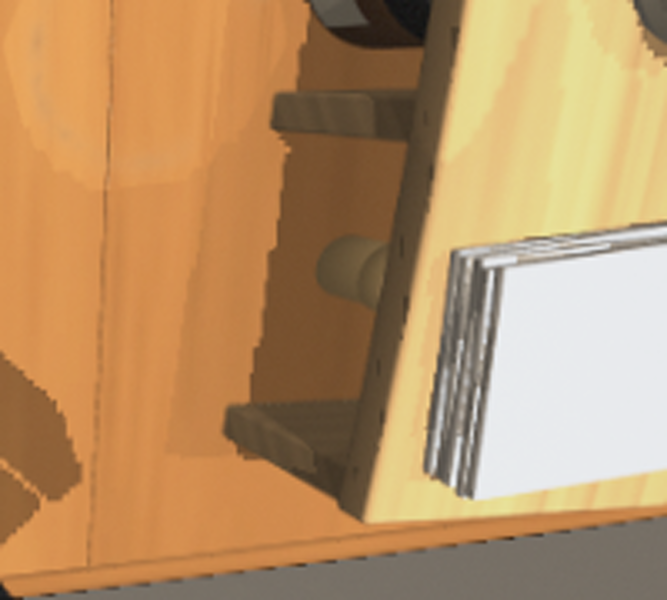

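Run:
```python
from h import *
W=lambda l,z:wcam(np.array(l)/3.333+[440-.4,90-.4],z)
print('front',W([(316,269)],0)); print('uprights',W([(275,93),(275,130),(226,405),(226,434)],0))
print('board lower front edge',W([(412,140),(347,490)],.058))
f=W([(316,269)],0)[0]; c=manip.get_state()['position']
th=np.linspace(0,2*np.pi,60)
for cx,cy in [(.61,-.255),(.612,-.253),(.614,-.253),(.612,-.256),(.614,-.256)]:
    P=[]
    for z,r in [(0,.0102),(.02,.0102)]:
        u=(wproj(np.c_[cx+r*np.cos(th),cy+r*np.sin(th),0*th+z])-[439.6,89.6])*3.333
        P.append((u.min(0),u.max(0)))
    print(cx,cy,np.round(np.array(P).ravel()))
```

```text
front [[ 0.6032 -0.2535  0.    ]]
uprights [[ 0.5813 -0.1956  0.    ]
 [ 0.5828 -0.2071  0.    ]
 [ 0.5779 -0.2997  0.    ]
 [ 0.5794 -0.3105  0.    ]]
board lower front edge [[ 0.5782 -0.2059  0.058 ]
 [ 0.5766 -0.3051  0.058 ]]
0.61 -0.255 [305. 242. 364. 302. 351. 253. 413. 317.]
0.612 -0.253 [312. 236. 371. 296. 358. 246. 420. 310.]
0.614 -0.253 [318. 235. 376. 295. 364. 246. 426. 310.]
0.612 -0.256 [311. 244. 369. 304. 357. 256. 418. 319.]
0.614 -0.256 [316. 244. 375. 304. 363. 255. 424. 319.]
```

Run:
```python
from h import *
print(manip.get_state()['qpos'])
plan((.4193,-.2229,.15,-4.5),(.4193,-.2229,.048,-4.5))
```

```text
[-0.7675  0.1292  1.9021  0.0002  1.1082 -0.6986]
at [ 0.3593 -0.2502  0.1635] tooly -3.95 w 0.08525569056966859 t 5.05
[0.0392 0.0724 0.017 ] twist 0.0046 rows 1.3
[0.0393 0.0722 0.1445] twist 0.0046 rows 2.7
```

>>> move_arm(
  deltas=[
    [[0.039,0.072,0.017,0.005,-1],[0.039,0.072,0.017,0.005,-1],[0.039,0.072,0.017,0.005,-1],[0.039,0.072,0.08,0.005,-1],[0.039,0.072,0.12,0.005,-1],[0.039,0.072,0.144,0.005,-1],[0.039,0.072,0.144,0.005,-1],[0.039,0.072,0.144,0.005,-0.2],[0.039,0.072,0.144,0.005,-0.1],[0.039,0.072,0.144,0.005,0],[0.039,0.072,0.144,0.005,0.05],[0.039,0.072,0.144,0.005,0.05]],
  ],
  squeeze=20,
)

```text
clock: 6.25
position: [0.4195, -0.224, 0.0487]
ee_rot: [0.002, 0.735, 0.678, 0.0]
contact_force: [0.0, -0.9, 6.9]
width: 0.0408
gripper_force: 5.5
```

Run:
```python
from h import *
print(manip.get_state())
```

```text
{'clock': 6.25, 'qpos': array([-0.6367,  0.3221,  1.9902, -0.0006,  0.8253, -0.5566]), 'qd': array([-0.0014,  0.0015,  0.0001, -0.0011,  0.0014, -0.0003]), 'effort': array([  0.8104, -33.1968, -14.3845,   0.422 ,   0.0782,  -0.0025]), 'position': array([ 0.4195, -0.224 ,  0.0487]), 'ee_rot': array([0.002 , 0.7347, 0.6784, 0.0002]), 'contact_force': array([ 0.0457, -0.9077,  6.8567]), 'moment': array([-0.1257,  0.152 , -0.0427]), 'gripper_force': 5.470474362373352, 'width': 0.04078038394695552}
```

Run:
```python
from h import *
plan((.4193,-.2229,.0545,-4.5),(.405,-.259,.0545,-90))
```

```text
at [ 0.4195 -0.224   0.0487] tooly -4.57 w 0.04078038394695552 t 6.25
[ 0.0014 -0.0003 -0.0073] twist -0.0006 rows 0.1
[-0.045  -0.0146 -0.0072] twist 0.7119 rows 0.8
```

>>> move_arm(
  deltas=[
    [[0,0,0,0,0.15],[0,0,0,0,0.3],[0,0,0,0,0.35],[0,0,0,0,0.35],[0,0,-0.004,0,0.35],[0,0,-0.008,0,0.35],[0,0,-0.008,0,0.35]],
  ],
  squeeze=25,
)

```text
clock: 6.95
position: [0.4175, -0.2221, 0.0534]
ee_rot: [-0.001, 0.735, 0.678, -0.0]
contact_force: [0.9, 0.4, -3.4]
width: 0.0301
gripper_force: 25.1
```

Run:
```python
from h import *
print(manip.get_state()['contact_force'],manip.get_state()['moment'],manip.get_state()['gripper_force'])
plan((.405,-.2585,.055,-90))
```

```text
[ 0.8936  0.4356 -3.3662] [0.0057 0.0091 0.0515] 25.106736242305487
at [ 0.4175 -0.2221  0.0534] tooly -4.58 w 0.030051660866400643 t 6.95
[-0.0466 -0.0119 -0.002 ] twist 0.7118 rows 0.8
```

>>> move_arm(
  deltas=[
    [[-0.01,-0.003,-0.002,0.08,0.35],[-0.02,-0.005,-0.002,0.15,0.35],[-0.047,-0.012,-0.002,0.22,0.35],[-0.047,-0.012,-0.002,0.28,0.35],[-0.047,-0.012,-0.002,0.35,0.35],[-0.047,-0.012,-0.002,0.42,0.35],[-0.047,-0.012,-0.002,0.49,0.35],[-0.047,-0.012,-0.002,0.56,0.35],[-0.047,-0.012,-0.002,0.62,0.35],[-0.047,-0.012,-0.002,0.67,0.35],[-0.047,-0.012,-0.002,0.712,0.35],[-0.047,-0.012,-0.002,0.712,0.35]],
  ],
)

```text
clock: 8.15
position: [0.405, -0.2589, 0.0546]
ee_rot: [-0.001, 1.0, -0.0, -0.001]
contact_force: [-0.3, 0.5, -3.5]
width: 0.0298
gripper_force: 25.1
```

Run:
```python
from h import *
print(manip.get_state()['contact_force'],manip.get_state()['moment'],manip.get_state()['gripper_force'])
plan((.405,-.256,.047,-90)); save('side','s2.png')
X=[(.48,-.256,0),(.56,-.24,.013)]; print(proj('side',X))
im=cv2.imread('pics/s2.png'); cv2.imwrite('pics/s2c.png',cv2.resize(im[215:305,350:480],(780,540),interpolation=cv2.INTER_CUBIC))
```

```text
[-0.276   0.4805 -3.5359] [-0.025   0.0145 -0.0263] 25.1202872232534
at [ 0.405  -0.2589  0.0546] tooly -90.01 w 0.029810647921709545 t 8.15
[ 0.     -0.0036  0.0096] twist -0.0001 rows 0.2
[[428.8303 270.0491]
 [432.9689 251.9953]]
```

View pics/s2c.png

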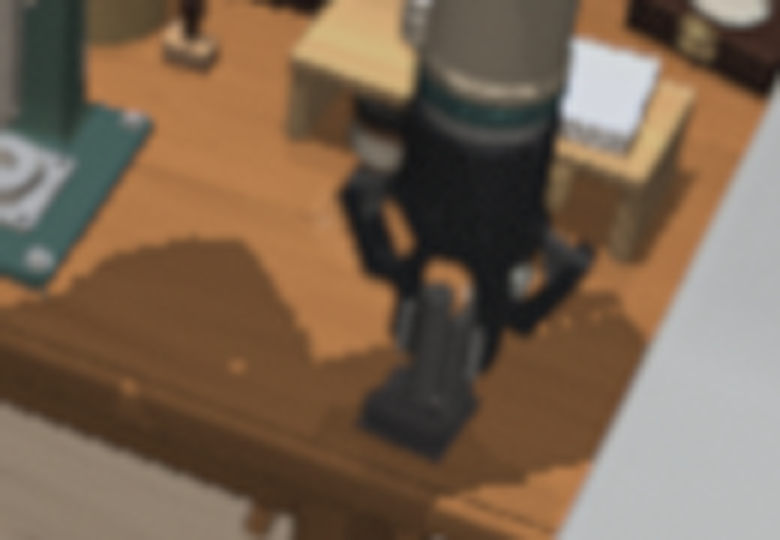

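>>> move_arm(
  deltas=[
    [[0,-0.003,0.004,0,0.35],[0,-0.006,0.007,0,0.35],[0,-0.006,0.007,0,0.3],[0,-0.006,0.007,0,0.15],[0,-0.006,0.007,0,0.05],[0,-0.006,0.007,0,0.05],[0,-0.006,0.007,0,0.05]],
  ],
)

```text
clock: 8.9
position: [0.4057, -0.2546, 0.0496]
ee_rot: [-0.0, 1.0, -0.0, -0.0]
contact_force: [-0.0, -0.2, -4.1]
width: 0.0405
gripper_force: 4.1
```

Run:
```python
from h import *
s=manip.get_state();print(s['contact_force'],s['moment'],s['gripper_force'])
plan((.405,-.2538,.049,-90)); im=save('wrist','w4.png').astype(int)
# expected with reacher origin
o=np.array([.405,-.2538-.0026])
print(wproj([(o[0]+.12,o[1]+.022,.013),(o[0]+.12,o[1]-.0165,.013),(o[0]+.09,o[1],.016),(o[0]+.13,o[1]+.022,.013)]))
for r in range(0,60,6):
    row=im[r,200:440]; 
    d=np.where(row.max(1)<75)[0]+200; l=np.where((row.min(1)>130))[0]+200
    print(r,'dark',d[[0,-1]] if len(d) else '',len(d),d[:40:1] if len(d)<45 else '', 'light',l if len(l)<30 else len(l))
```

```text
[-0.0145 -0.191  -4.1411] [0.0377 0.0053 0.0227] 4.080772250890732
at [ 0.4057 -0.2546  0.0496] tooly -90.02 w 0.04052040943949289 t 8.9
[-0.0008 -0.001   0.0007] twist -0.0002 rows 0.0
[[277.875   21.6688]
 [348.5506  21.6946]
 [318.1139  79.0768]
 [277.371    1.3386]]
0 dark [264 343] 23 [264 265 266 267 268 269 270 271 272 273 274 275 333 334 335 336 337 338
 339 340 341 342 343] light []
6 dark [264 342] 24 [264 265 266 267 268 269 270 271 272 273 274 275 276 332 333 334 335 336
 337 338 339 340 341 342] light []
12 dark [265 341] 22 [265 266 267 268 269 270 271 272 273 274 275 276 332 333 334 335 336 337
 338 339 340 341] light []
18 dark [265 341] 23 [265 266 267 268 269 270 271 272 273 274 275 276 331 332 333 334 335 336
 337 338 339 340 341] light []
24 dark [266 340] 23 [266 267 268 269 270 271 272 273 274 275 276 277 330 331 332 333 334 335
 336 337 338 339 340] light [341 342 343 344 345 346 347 348 349 350 351]
30 dark [266 334] 16 [266 267 268 269 270 271 272 273 274 275 276 330 331 332 333 334] light [277 278 279 336 337 338 339 340 341 342 343 344 345 346 347 348 349 350
 351]
36 dark  0 [] light [264 265 266 267 268 275 276 277 278 279 280 281 334 335 336 337 338 339
 340 341 342 343 344 345 346 347 348 349]
42 dark  0 [] light 34
48 dark  0 [] light 35
54 dark  0 [] light 34
```

```bash
cat > jaw.py <<'E'
from h import *
def jaws(f):
    im=save('wrist',f).astype(int); L=[];M=[]
    for r in range(1,26,2):
        d=np.where(im[r,200:440].max(1)<75)[0]+200
        if len(d)==0: continue
        k=np.split(d,np.where(np.diff(d)>8)[0]+1)
        k=[q for q in k if 7<len(q)<20]
        if len(k)==2: L.append(((k[0][0]+k[0][-1])/2,r)); M.append(((k[1][0]+k[1][-1])/2,r))
    for n,P in(('fixed',L),('moving',M)):
        X=wcam(P,.013)[:,:2]; c=np.polyfit(X[:,0],X[:,1],1)
        print(n,X.mean(0),'deg',np.degrees(np.arctan(c[0])),'y at x+0.02',np.polyval(c,X[:,0].mean()+.02),len(X))
E
python3 - <<'E'
from jaw import *
s=manip.get_state();plan((.405,-.2538,.047,-92)); jaws('w5.png')
E
```

```text
at [ 0.4057 -0.2546  0.0495] tooly -90.02 w 0.04049690087355188 t 8.95
[-0.0009 -0.001   0.0032] twist 0.0165 rows 0.1
fixed [ 0.5293 -0.2306] deg 2.8751008638383753 y at x+0.02 -0.22955928006573786 13
moving [ 0.5293 -0.2663] deg -6.663963635550931 y at x+0.02 -0.26866475131240874 13
```

>>> move_arm(
  deltas=[
    [[0,0,0.002,0.012,0.05],[0,0,0.003,0.021,0.05],[0,0,0.003,0.021,0.05],[0,0,0.003,0.021,0.05]],
  ],
)

```text
clock: 9.4
position: [0.4064, -0.2553, 0.0481]
ee_rot: [0.001, 1.0, -0.022, 0.001]
contact_force: [0.3, -0.9, 5.5]
width: 0.0408
gripper_force: 4.7
```

Run:
```python
from jaw import *
s=manip.get_state();print(s['contact_force'],s['moment'],s['gripper_force']);plan((.405,-.2538,.047,-92)); jaws('w6.png')
```

```text
[ 0.3098 -0.9289  5.514 ] [0.0673 0.1139 0.0162] 4.657871377130505
at [ 0.4064 -0.2553  0.0481] tooly -92.57 w 0.040761481183305255 t 9.4
[-0.0018 -0.0019  0.0014] twist -0.0048 rows 0.0
fixed [ 0.5307 -0.2338] deg 0.4361322371809816 y at x+0.02 -0.23365312386340306 13
moving [ 0.5291 -0.2689] deg -8.035680429584511 y at x+0.02 -0.27168330544628216 13
```

Run:
```python
from jaw import *
s=manip.get_state();p=s['position'];plan(p+[0,-.0015,.0008] if 0 else (p[0],p[1]-.0015,p[2]+.0008,-92.57),(p[0]+.072,p[1]-.001,p[2]+.0008,-92.57))
```

```text
at [ 0.4064 -0.2553  0.0481] tooly -92.57 w 0.04072350126341627 t 9.45
[ 0.0001  0.0019 -0.001 ] twist -0.0 rows 0.0
[ 0.09   -0.0028 -0.0009] twist -0.0 rows 1.4
```

>>> move_arm(
  deltas=[
    [[0,0.002,-0.001,0,0.03],[0.008,0.002,-0.001,0,0.03],[0.018,0.001,-0.001,0,0.03],[0.028,0.001,-0.001,0,0.03],[0.03,0.001,-0.001,0,0.03],[0.03,0.001,-0.001,0,0.03]],
  ],
)

```text
clock: 10.05
position: [0.4297, -0.2566, 0.048]
ee_rot: [-0.0, 1.0, -0.022, -0.0]
contact_force: [-3.0, 0.3, 1.5]
width: 0.0414
gripper_force: 4.7
```

Run:
```python
from jaw import *
s=manip.get_state();p=s['position'];print(s['contact_force'],s['gripper_force']);plan((p[0]+.049,p[1]-.000,p[2],-92.57)); jaws('w7.png')
```

```text
[-2.9843  0.3203  1.4977] 4.694894932326861
at [ 0.4297 -0.2566  0.048 ] tooly -92.53 w 0.04135298924751185 t 10.05
[ 0.0612 -0.0027 -0.    ] twist 0.0003 rows 1.0
fixed [ 0.5538 -0.2359] deg 0.8844144556869364 y at x+0.02 -0.23555451933931973 13
moving [ 0.5521 -0.2723] deg -8.493356538103278 y at x+0.02 -0.27530734811343854 13
```

>>> move_arm(
  deltas=[
    [[0.01,-0.001,0,0,0.03],[0.02,-0.002,0,0,0.03],[0.03,-0.002,0,0,0.03],[0.04,-0.003,0,0,0.03],[0.05,-0.003,0,0,0.03],[0.058,-0.004,0,0,0.03],[0.061,-0.004,0,0,0.03],[0.061,-0.004,0,0,0.03],[0.061,-0.004,0,0,0.03]],
  ],
)

```text
clock: 11.0
position: [0.4793, -0.2557, 0.0479]
ee_rot: [0.0, 1.0, -0.022, 0.001]
contact_force: [-0.1, -0.8, -2.5]
width: 0.0417
gripper_force: 3.9
```

Run:
```python
from jaw import *
s=manip.get_state();p=s['position'];print(s['contact_force'],s['gripper_force']);plan((p[0],p[1],p[2],-92.57)); im=save('wrist','w8.png'); save('side','s3.png')
print(wproj([(p[0]+.114,-.256,.013),(.58,-.2535,.058),(.606,-.2535,.0)]))
P=proj('side',[(.6135,-.2535,0),(.6135,-.2535,.02)]); print(P)
```

```text
[-0.0654 -0.849  -2.4786] 3.880525555287022
at [ 0.4793 -0.2557  0.0479] tooly -92.56 w 0.04171516086858404 t 11.0
[0. 0. 0.] twist 0.0001 rows 0.0
[[306.4062  30.6803]
 [298.781   35.7572]
 [301.597   13.1973]]
[[441.111  247.4566]
 [441.9405 243.2503]]
```

>>> move_arm(
  deltas=[
    [[0,0,0,0,0.06],[0,0,0,0,0.1],[0,0,0,0,0.14],[0,0,0,0,0.18],[0,0,0,0,0.22],[0,0,0,0,0.26],[0,0,0,0,0.3],[0,0,0,0,0.3],[0,0,0,0,0.3],[0,0,0,0,0.3],[0,0,0,0,0.3]],
  ],
  squeeze=20,
)

```text
clock: 12.2
position: [0.4782, -0.2569, 0.0491]
ee_rot: [0.001, 1.0, -0.022, -0.0]
contact_force: [-4.9, -3.9, 6.4]
width: 0.0323
gripper_force: 20.0
```

Run:
```python
from jaw import *
s=manip.get_state();p=s['position'];print(s['contact_force'],s['gripper_force']);plan((p[0]-.074,p[1],p[2],-92.57))
```

```text
[-4.8695 -3.886   6.3562] 20.043833255767822
at [ 0.4782 -0.2569  0.0491] tooly -92.49 w 0.03228844347941279 t 12.2
[-0.0924  0.004   0.    ] twist 0.0007 rows 1.5
```

>>> move_arm(
  deltas=[
    [[-0.004,0,-0.001,0,0.3],[-0.012,0.001,-0.001,0,0.3],[-0.022,0.001,-0.001,0,0.3],[-0.032,0.001,-0.001,0,0.3],[-0.042,0.002,-0.001,0,0.3],[-0.052,0.002,-0.001,0,0.3],[-0.062,0.003,-0.001,0,0.3],[-0.072,0.003,-0.001,0,0.3],[-0.082,0.004,-0.001,0,0.3],[-0.09,0.004,-0.001,0,0.3],[-0.095,0.004,-0.001,0,0.3],[-0.095,0.004,-0.001,0,0.3]],
  ],
)

```text
clock: 13.4
position: [0.4016, -0.2554, 0.049]
ee_rot: [-0.0, 1.0, -0.022, -0.001]
contact_force: [0.9, -1.8, 2.7]
width: 0.0324
gripper_force: 21.0
```

Run:
```python
from jaw import *
s=manip.get_state();p=s['position'];print(s['contact_force'],s['gripper_force'],s['qpos']);plan((p[0],p[1],p[2],-92.57));im=save('wrist','w9.png')
print(wproj([(p[0]+.136,-.254,.0),(p[0]+.136,-.254,.029)]))
print(proj('side',[(p[0]+.136,-.254,.0145)]),proj('top',[(p[0]+.136,-.254,.0145)]))
```

```text
[ 0.8541 -1.7857  2.7163] 20.96585512161255 [-0.7123  0.3242  1.9855 -0.0008  0.8329  0.9034]
at [ 0.4016 -0.2554  0.049 ] tooly -92.54 w 0.03244323723039777 t 13.4
[0. 0. 0.] twist 0.0002 rows 0.0
[[302.1672  -3.3927]
 [299.6522 -27.0232]]
[[434.668  256.7628]] [[438.5206 195.8031]]
```

>>> move_arm(
  deltas=[
    [[0,0,0,0,0.2],[0,0,0,0,0.12],[0,0,0,0,0.06],[0,0,0,0,0.0],[0,0,0,0,-0.08],[0,0,0,0,-0.2],[0,0,0,0,-0.4],[0,0,0,0,-0.6],[0,0,0,0,-0.6],[0,0,-0.02,0,-0.6],[0,0,-0.06,0,-0.6],[0,0,-0.1,0,-0.6]],
  ],
)

```text
clock: 14.65
position: [0.402, -0.255, 0.1293]
ee_rot: [-0.001, 1.0, -0.022, -0.001]
contact_force: [1.7, -1.1, 0.1]
width: 0.0682
gripper_force: 0.0
```

Run:
```python
from jaw import *
s=manip.get_state();p=s['position'];print(s['contact_force'],s['width'])
plan((.40,-.252,.21,-92.5),(.44,-.252,.24,-180),(.44,-.252,.24,-92.5))
```

```text
[ 1.6522 -1.1158  0.088 ] 0.06821568530808061
at [ 0.402  -0.255   0.1293] tooly -92.55 w 0.06821568530808061 t 14.65
[-0.0028 -0.0038 -0.1008] twist -0.0004 rows 1.6
[ 0.0471 -0.0061 -0.1384] twist 0.7288 rows 2.3
[ 0.0471 -0.0061 -0.1384] twist -0.0004 rows 2.3
```

>>> move_arm(
  deltas=[
    [[0,0,-0.05,0,-0.6],[0,0,-0.1,0,-0.6],[0.035,0,-0.138,0,-0.8],[0.05,0,-0.138,0,-0.8],[0.05,0,-0.138,0,-0.8],[0.05,0,-0.138,0,-0.8]],
  ],
)

```text
clock: 15.25
position: [0.4412, -0.2564, 0.2377]
ee_rot: [-0.001, 1.0, -0.022, -0.002]
contact_force: [0.0, 0.8, -0.2]
width: 0.077
gripper_force: 0.0
```

Run:
```python
from jaw import *
s=manip.get_state();print(s['position'],yaw()[1]);im=save('wrist','wa.png')
print(wproj([(.537,-.254,.0),(.537,-.254,.029),(.402,-.254,.088)]))
im=cv2.imread('pics/wa.png'); cv2.imwrite('pics/wac.png',cv2.resize(im[0:210,180:460],(800,600),interpolation=cv2.INTER_CUBIC))
```

```text
[ 0.4412 -0.2564  0.2377] -92.51594735398147
[[309.8082  91.4095]
 [309.3575  89.6737]
 [314.295  218.3341]]
```

View pics/wac.png

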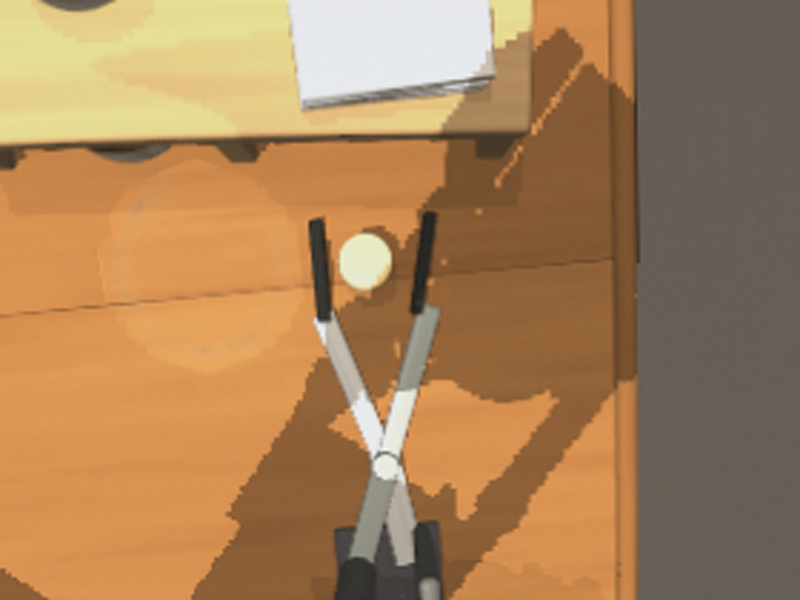

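Run:
```python
from jaw import *
W=lambda l,z:wcam(np.array(l)/2.857+[180-.4,-.4],z)
v=W([(365,261)],.029)[0]; print(v,'riser front',W([(160,146),(450,135)],.07),'cards',W([(302,107)],.085),'jaw tips',W([(318,220),(430,214)],.013))
plan((v[0],v[1],.10,-92.5),(v[0],v[1],.0225,-92.5))
```

```text
[ 0.5357 -0.2516  0.029 ] riser front [[ 0.574  -0.1839  0.07  ]
 [ 0.5727 -0.2836  0.07  ]] cards [[ 0.5802 -0.2349  0.085 ]] jaw tips [[ 0.5539 -0.2325  0.013 ]
 [ 0.5542 -0.2792  0.013 ]]
at [ 0.4409 -0.2563  0.2375] tooly -92.54 w 0.07691844134107037 t 15.3
[ 0.1188 -0.0107  0.1714] twist -0.0003 rows 3.3
[ 0.1192 -0.0104  0.2683] twist -0.0003 rows 4.7
```

>>> move_arm(
  deltas=[
    [[0.06,-0.005,0.1,0,-0.5],[0.12,-0.0105,0.171,0,-0.4],[0.12,-0.0105,0.171,0,-0.4],[0.1205,-0.0105,0.171,0,-0.4],[0.1205,-0.0105,0.21,0,-0.4],[0.1205,-0.0105,0.24,0,-0.4],[0.1205,-0.0105,0.26,0,-0.4],[0.1205,-0.0105,0.268,0,-0.4],[0.1205,-0.0105,0.268,0,-0.4]],
  ],
)

```text
clock: 16.2
position: [0.5378, -0.2528, 0.0242]
ee_rot: [-0.001, 1.0, -0.022, -0.001]
contact_force: [-0.1, 0.5, -0.3]
width: 0.06
gripper_force: 0.0
```

Run:
```python
from jaw import *
s=manip.get_state();print(s['contact_force'],s['width'])
plan((.537,-.2516,.0225,-92.5)); im=save('wrist','wb.png')
print(wproj([(.537,-.2516,.029)]))
```

```text
[-0.0665  0.5147 -0.2783] 0.05995441703048308
at [ 0.5378 -0.2528  0.0242] tooly -92.56 w 0.05995441703048308 t 16.2
[-0.0011 -0.0015  0.0022] twist -0.0005 rows 0.0
[[311.7515 258.7186]]
```

>>> move_arm(
  deltas=[
    [[-0.001,-0.0015,0.001,0,-0.2],[-0.001,-0.0015,0.001,0,0],[-0.001,-0.0015,0.001,0,0.2],[-0.001,-0.0015,0.001,0,0.3],[-0.001,-0.0015,0.001,0,0.4],[-0.001,-0.0015,0.001,0,0.5],[-0.001,-0.0015,0.001,0,0.6],[-0.001,-0.0015,0.001,0,0.7],[-0.001,-0.0015,0.001,0,0.7]],
  ],
  squeeze=20,
)

```text
clock: 17.15
position: [0.5386, -0.2519, 0.0243]
ee_rot: [0.0, 1.0, -0.022, 0.0]
contact_force: [-0.2, 0.8, 4.2]
width: 0.0211
gripper_force: 19.6
```

Run:
```python
from jaw import *
s=manip.get_state();print(s['contact_force'],s['width'],s['position'],s['gripper_force'])
```

```text
[-0.2124  0.8375  4.1686] 0.021087768576528672 [ 0.5386 -0.2519  0.0243] 19.554806649684906
```

>>> move_arm(
  deltas=[
    [[0,0,-0.005,0,0.7],[0,0,-0.015,0,0.7],[0,0,-0.035,0,0.7],[0,0,-0.07,0,0.7],[0,0,-0.11,0,0.7],[0,0,-0.16,0,0.7],[0,0,-0.21,0,0.7],[0,0,-0.27,0,0.7],[0,0,-0.33,0,0.7],[0,0,-0.39,0,0.7],[0,0,-0.45,0,0.7],[0,0,-0.48,0,0.7]],
  ],
  squeeze=20,
)

```text
clock: 18.35
position: [0.5388, -0.2521, 0.4138]
ee_rot: [0.002, 1.0, -0.022, 0.003]
contact_force: [0.7, -0.2, -0.6]
width: 0.0213
gripper_force: 19.6
```

Run:
```python
from jaw import *
s=manip.get_state();print(s['contact_force'],s['width'],s['gripper_force'])
plan((.411,.2,.41,-90),(.411,.2,.06,-90))
save('side','sx.png')
```

```text
[ 0.7193 -0.2097 -0.6272] 0.021274811043354103 19.614853262901306
at [ 0.5388 -0.2521  0.4138] tooly -92.55 w 0.021274811043354103 t 18.35
[-0.1846 -0.5574  0.0013] twist -0.0212 rows 9.4
[-0.1877 -0.5591  0.4388] twist -0.0212 rows 11.8
```

>>> move_arm(
  deltas=[
    [[-0.01,-0.03,0,0,0.7],[-0.025,-0.075,0,0,0.7],[-0.043,-0.13,0,0,0.7],[-0.062,-0.185,0,-0.021,0.7],[-0.08,-0.24,0,-0.021,0.7],[-0.098,-0.295,0,-0.021,0.7],[-0.116,-0.35,0,-0.021,0.7],[-0.135,-0.405,0,-0.021,0.7],[-0.153,-0.46,0,-0.021,0.7],[-0.17,-0.51,0,-0.021,0.7],[-0.18,-0.54,0,-0.021,0.7],[-0.185,-0.558,0,-0.021,0.7]],
  ],
)

```text
clock: 19.6
position: [0.4088, 0.2026, 0.4083]
ee_rot: [-0.0, 1.0, 0.001, -0.0]
contact_force: [-0.4, -0.5, -0.3]
width: 0.0209
gripper_force: 19.7
```

Run:
```python
from jaw import *
s=manip.get_state();print(s['contact_force'],s['width'],s['gripper_force'])
plan((.411,.2,.41,-90),(.411,.2,.06,-90),(.411,.2,.029,-90))
im=save('wrist','wt.png'); t=save('top','t2.png')
a=cv2.imread('pics/top0.png').astype(int); d=abs(a-t[:,:,::-1].astype(int)).sum(2)
print('tray centre wrist px',wproj([(.411,.193,.009),(.4599,.2712,.009),(.4706,.1228,.009),(.3611,.1189,.009),(.3541,.2584,.009)]))
```

```text
[-0.3863 -0.4517 -0.2572] 0.02091416723685125 19.658545553684235
at [0.4088 0.2026 0.4083] tooly -89.86 w 0.02091416723685125 t 19.6
[ 0.0027  0.0033 -0.0021] twist 0.0012 rows 0.1
[0.0028 0.0036 0.4354] twist 0.0012 rows 7.0
[0.0028 0.0037 0.4741] twist 0.0012 rows 7.6
tray centre wrist px [[319.4643 150.8183]
 [277.2834 124.1168]
 [358.022  118.514 ]
 [357.4481 176.8366]
 [285.5488 180.0354]]
```

Run:
```python
import cv2
a=cv2.imread('pics/wt.png')[:,:,::-1]
print([(c,tuple(map(int,a[150,c]))) for c in range(266,376,5)])
print([(r,tuple(map(int,a[r,330]))) for r in range(105,200,4)])
```

```text
[(266, (198, 203, 214)), (271, (198, 203, 213)), (276, (198, 203, 213)), (281, (198, 164, 118)), (286, (216, 188, 154)), (291, (198, 204, 214)), (296, (204, 199, 200)), (301, (216, 179, 128)), (306, (216, 179, 129)), (311, (220, 184, 134)), (316, (219, 184, 133)), (321, (222, 204, 146)), (326, (222, 209, 150)), (331, (223, 214, 154)), (336, (222, 214, 153)), (341, (222, 213, 153)), (346, (222, 216, 157)), (351, (222, 219, 159)), (356, (209, 174, 125)), (361, (202, 135, 75)), (366, (204, 136, 76)), (371, (130, 88, 51))]
[(105, (127, 85, 48)), (109, (130, 87, 50)), (113, (204, 137, 76)), (117, (210, 139, 79)), (121, (163, 136, 97)), (125, (219, 183, 132)), (129, (222, 191, 138)), (133, (222, 190, 138)), (137, (222, 193, 139)), (141, (222, 203, 145)), (145, (222, 214, 153)), (149, (222, 215, 154)), (153, (222, 211, 152)), (157, (222, 203, 145)), (161, (222, 199, 142)), (165, (222, 203, 146)), (169, (222, 207, 148)), (173, (222, 206, 148)), (177, (206, 169, 122)), (181, (197, 132, 73)), (185, (143, 96, 55)), (189, (197, 131, 74)), (193, (118, 110, 107)), (197, (116, 109, 105))]
```

>>> move_arm(
  deltas=[
    [[0.003,0,0.03,0,0.7],[0.003,0,0.08,0,0.7],[0.003,0,0.135,0,0.7],[0.003,0,0.19,0,0.7],[0.003,0,0.245,0,0.7],[0.003,0,0.3,0,0.7],[0.003,0,0.35,0,0.7],[0.003,0,0.38,0,0.7],[0.003,0,0.41,0,0.7],[0.003,0,0.43,0,0.7],[0.003,0,0.435,0,0.7],[0.003,0,0.435,0,0.7]],
  ],
)

```text
clock: 20.9
position: [0.4128, 0.1999, 0.0599]
ee_rot: [0.0, 1.0, -0.001, -0.0]
contact_force: [0.1, -0.0, -0.6]
width: 0.0212
gripper_force: 19.7
```

Run:
```python
from jaw import *
s=manip.get_state();print(s['contact_force'],s['width'],s['gripper_force'])
plan((.411,.2,.0295,-90))
```

```text
[ 0.1345 -0.0401 -0.5975] 0.021240054133790487 19.667513072490692
at [0.4128 0.1999 0.0599] tooly -90.07 w 0.021240054133790487 t 20.9
[-0.0022 -0.0001  0.038 ] twist -0.0006 rows 0.6
```

>>> move_arm(
  deltas=[
    [[0,0,0.01,0,0.7],[0,0,0.02,0,0.7],[0,0,0.028,0,0.7],[0,0,0.033,0,0.7],[0,0,0.036,0,0.7],[0,0,0.037,0,0.7],[0,0,0.037,0,0.7],[0,0,0.037,0,0.7]],
  ],
)

```text
clock: 21.7
position: [0.413, 0.2008, 0.0307]
ee_rot: [-0.0, 1.0, -0.0, 0.0]
contact_force: [-0.4, -0.9, -1.3]
width: 0.0214
gripper_force: 19.7
```

Run:
```python
from jaw import *
s=manip.get_state();print(s['contact_force'],s['position'],s['gripper_force'])
```

```text
[-0.4144 -0.8791 -1.2571] [0.413  0.2008 0.0307] 19.667198359966278
```

>>> move_arm(
  deltas=[
    [[0,0,0.001,0,0.7],[0,0,0.002,0,0.7],[0,0,0.003,0,0.7],[0,0,0.003,0,0.7]],
  ],
)

```text
clock: 22.1
position: [0.4127, 0.2007, 0.028]
ee_rot: [-0.0, 1.0, -0.0, -0.0]
contact_force: [-0.3, -0.9, 0.8]
width: 0.0208
gripper_force: 19.7
```

>>> move_arm(
  deltas=[
    [[0,0,0.001,0,0.7],[0,0,0.001,0,0.7]],
  ],
)

```text
clock: 22.3
position: [0.4129, 0.2007, 0.0274]
ee_rot: [-0.0, 1.0, -0.0, 0.0]
contact_force: [-0.1, 0.6, 0.3]
width: 0.0213
gripper_force: 19.8
```

>>> move_arm(
  deltas=[
    [[0,0,0.001,0,0.7],[0,0,0.001,0,0.7],[0,0,0.001,0,0.7]],
  ],
)

```text
clock: 22.6
position: [0.4131, 0.2007, 0.0272]
ee_rot: [-0.0, 1.0, -0.0, 0.0]
contact_force: [-1.7, -1.0, 7.0]
width: 0.0209
gripper_force: 20.2
```

Contact (7 N). Back off slightly, then open slowly and rise.

>>> move_arm(
  deltas=[
    [[0,0,-0.0008,0,0.7],[0,0,-0.0008,0,0.5],[0,0,-0.0008,0,0.4],[0,0,-0.0008,0,0.2],[0,0,-0.0008,0,0],[0,0,-0.0008,0,0],[0,0,-0.01,0,0],[0,0,-0.03,0,0],[0,0,-0.07,0,0],[0,0,-0.12,0,0],[0,0,-0.18,0,0],[0,0,-0.2,0,0]],
  ],
)

```text
clock: 23.8
position: [0.4152, 0.2015, 0.1917]
ee_rot: [-0.001, 1.0, -0.0, 0.004]
contact_force: [0.8, -0.5, 0.1]
width: 0.0428
gripper_force: 0.0
```

Run:
```python
from jaw import *
s=manip.get_state();print(s['contact_force'],s['position'],s['width'])
im=save('wrist','wf.png'); print(wproj([(.413,.2007,.0325),(.413,.2007,.0035)]))
t=save('top','tf.png').astype(int); t0=cv2.imread('pics/top0.png')[:,:,::-1].astype(int)
# vial cap in wrist picture: colour around the expected place
P=wproj([(.413,.2007,.0325)])[0].astype(int); c,r=P
for k in range(-24,25,6): print([tuple(int(v) for v in im[r+k,c+j]) for j in range(-24,25,8)])
# bystander and tray boundary shift check in the top picture
for n,(x0,y0,x1,y1) in dict(byst=(318,150,382,185),shelf=(395,155,462,188)).items(): print(n,abs(t-t0)[y0:y1,x0:x1].mean())
d=t[190:245,380:450]; cv2.imwrite('pics/tfr.png',d[:,:,::-1].astype(np.uint8))
```

```text
[ 0.7824 -0.4841  0.1088] [0.4152 0.2015 0.1917] 0.04275281350352228
[[315.9816 185.4229]
 [315.926  179.5604]]
[(219, 184, 133), (218, 181, 130), (218, 182, 131), (218, 181, 130), (214, 177, 127), (215, 178, 128), (218, 186, 133)]
[(219, 187, 135), (218, 182, 131), (217, 181, 129), (217, 180, 129), (207, 169, 123), (209, 173, 124), (218, 183, 131)]
[(219, 182, 131), (218, 186, 133), (219, 184, 132), (136, 112, 82), (135, 111, 80), (214, 176, 127), (219, 206, 149)]
[(216, 179, 129), (217, 180, 130), (205, 169, 122), (201, 186, 141), (92, 75, 51), (219, 200, 142), (219, 207, 149)]
[(215, 177, 127), (213, 175, 126), (206, 185, 137), (219, 222, 185), (219, 222, 173), (218, 202, 144), (220, 209, 149)]
[(214, 175, 125), (213, 176, 126), (217, 209, 158), (220, 222, 178), (220, 222, 170), (219, 200, 143), (219, 200, 142)]
[(217, 182, 130), (216, 179, 128), (219, 196, 141), (219, 219, 166), (218, 189, 136), (219, 195, 140), (219, 196, 141)]
[(217, 180, 130), (218, 193, 138), (218, 192, 138), (219, 190, 136), (219, 192, 137), (219, 199, 142), (219, 200, 143)]
[(219, 191, 136), (219, 191, 137), (214, 177, 127), (214, 179, 128), (218, 188, 135), (218, 184, 133), (219, 187, 135)]
byst 2.5808035714285715
shelf 2.165686717925524
```

```bash
python3 -c "
from h import *
print(manip.sign_off())"
```

```text
the job is handed in; nothing more can be done
None
```

I've handed the job in: the vial stands on the brass tray, as the last wrist picture indicates, and the reacher is released in front of the shelf. I didn't re-measure the tray or the reacher at the end, and no verdict came back.

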